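# Reset the barcode reader carriage to the green flag

### The job

The tube barcode reader rides on a rail and is clamped in the wrong place. Loosen its black clamp knob, slide the carriage until its red pointer is in line with the green flag, and tighten the knob fully again so that the carriage stays there. Leave everything else on the bench where it is.

Things in the scene. Friction and masses are not known exactly. Their poses are not given: they have to be found in the camera images.
- rail: Fixed grey base plate 190 x 440 x 12 mm flat on the bench, with a steel guide bar (top 32 mm above the bench) and, 105 mm nearer the robot, an aluminium ledge (top 22 mm up) for the flags; end blocks 48 mm high at y = +-212 mm. Origin: on the bench under the middle of the guide bar. y along the guide bar (robot's left when square to it), x away from the robot, z up. Place and yaw vary.
- carriage (a joint): Place of the white carriage along the rail's +y (m): 0 mid-rail, stops at +-0.135. It covers x -45 to 86 mm and y +-38 mm about its place (rail frame); its grey reader head (x 45 to 85 mm) is 103 mm high. Clamped tight it holds against 25 N; with the clamp loose it slides against 2 N and stays where it is left. It can be pushed or drawn along by the gripped knob.
- pointer (a point): Tip of the red pointer tongue (14 mm wide, 6 mm thick) on the carriage's near side, 84 mm nearer the robot than the guide bar's middle line and 40 mm above the bench. It moves with the carriage; axes as the rail's.
- knob (a joint): Clamp knob angle (rad): 0 = fully tight (clockwise, looking down on to the knob), 1.4 = fully loose (anticlockwise), stops at both ends. It counts as tight below 0.2 and starts at 0.03 to 0.15. The clamp lets go above about 0.5. Turning takes about 0.2 N m, 0.3 N m near tight. It stays where it is left.
- knob_grip (a point): Grip point in the black clamp knob, on its axis: a bar 44 long, 14 wide, 28 mm deep, yellow line on its outer face (6 mm above the point), over a 42 mm disc (21 mm below it). z: outwards on the axis, 0.45 rad (26 degrees) from vertical towards rail -x (the robot); x along the bar, y across it, both turn with the knob. At joint 0.7 the bar is square to the rail. 122 mm above the bench.
- green_flag: Green flag fixed on the rail's ledge: 14 mm wide along the rail, foot 30 mm deep with a white centre line, blade 30 mm high at its near edge. Origin: centre of its underside, on the ledge; axes as the rail's. It stands 70 to 110 mm left or right of mid-rail. The carriage is right when the pointer tip and this origin agree along the rail's y.
- orange_flag: The same flag in orange, fixed, on the other half of the rail: not to be used this time.
- tube_rack: White rack 50 x 150 x 45 mm holding six capped tubes, 86 mm high in all, beyond the rail. Origin under its centre. Leave alone.
- tube_box: White box with a purple lid, 78 x 78 x 52 mm, beside the rail's right end. Origin under its centre. Leave alone.
- reagent_bottle: White bottle with a blue cap, 52 mm diameter, 110 mm high, beside the rail's left end. Origin under its centre. Leave alone.
- kit_box: White carton with an orange band, 60 x 120 x 50 mm, beyond the rail. Origin under its centre. Leave alone.
- pen: Blue marker pen, 125 x 12 x 12 mm, lying along the rail on its base plate (top 12 mm up), low enough for the carriage to pass over. Origin under its centre. Leave alone.
- sample_pot: Yellow sample pot, 56 mm diameter, 50 mm high, beside the rail's left end. Origin under its centre. Leave alone.
- tape_block: Pad of yellow notes, 60 x 60 x 24 mm, beside the rail's right end. Origin under its centre. Leave alone.

How it is judged:
On the way, in this order (a step that is already met when the one before it is completed fails the run):
1. the clamp knob has been loosened (joint above 0.6 rad) (value of joint knob above 0.6 rad), for 0.1 s.
2. with the clamp loose (joint above 0.5 rad), the pointer has been brought within 6 mm of the green flag's centre along the rail (y of pointer in the frame of green_flag between -0.006 and 0.006 m and value of joint knob above 0.5 rad), for 0.1 s.
At the end, for the whole second after the job is handed in: The red pointer stands within 6 mm of the green flag's centre along the rail, the knob is tight again (joint below 0.2 rad) and knob and carriage are at rest (y of pointer in the frame of green_flag between -0.006 and 0.006 m and value of joint knob below 0.2 rad and velocity of joint carriage between -0.005 and 0.005 m/s and velocity of joint knob between -0.05 and 0.05 rad/s); the robot touches nothing.
It fails at once if a bystander (tube rack, tube box, bottle, carton, pen, pot or note pad) is moved more than 25 mm (distance of any of tube_rack, tube_box, reagent_bottle, kit_box, pen, sample_pot, tape_block from where it was at the start of the episode above 0.025 m).
It also fails if it takes over 40 s, if anything falls off the work surface, if the arm or the gripper's body presses on something with over 40 N, if the wrist force passes 120 N, or if a joint passes its speed limit or range.

### The arm

A 7-joint arm with a two-finger parallel gripper is mounted at the origin on the work surface. World frame = base frame: x ahead of the robot, y to its left, z up, the work surface at z = 0. Lengths are in m, angles in rad, forces in N, time in s.
With the tool pointing down it reaches from about 0.35 to 0.9 m from the base axis. Payload 8.1 kg.
Tool frame: the origin (TCP) lies at the very end of the fingers, on their centre line; the grasp point (between the pads) lies manip.tcp_to_grasp behind it (manip.tcp_to_grasp is the distance from the TCP to the grasp point, in m); z points along the fingers, y is the line along which they close (so a half turn about z gives the same grasp; the last joint's range is limited). The gripper opens to 85 mm and grips with 20 to 120 N. Pads are 22 mm wide; open, the fingers measure 114 mm over their backs; the gripper's body (76 mm by 85 mm) begins 54 mm behind the grasp point. The pads swing forward as they close: fully open they stand 13 mm farther back than shut.
Start: joints at [1.019, 0.434, 0.025, 1.573, -0.012, 1.134, -0.075], TCP at [0.271, -0.563, 0.231] pointing down, gripper open.
Joint ranges: [-2.62, 2.62], [-0.44, 2.09], [-1.27, 1.32], [0.08, 2.57], [-1.32, 4.46], [0.12, 2], [-2.74, 2.74]. Speed limits (rad/s): [2.22, 2.22, 3.01, 3.01, 3.14, 3.14, 3.14].

### API

Orientations are given as a rotation vector (axis times angle).
In Python, from workcell import manip gives the robot as it stands.
- The arm moves only by the shell command python3 -m creep 'ROWS' [FORCE]. ROWS is a JSON object of lists of equal length, an entry for each row: "hand": the closure in counts, from 0 (fully open) to 255 (shut); "translation": the shift along the tool's x, y, z in cm, a list of three; "spin": the turn about the tool's z in rad. In form: {"hand": [hand, ...], "translation": [[x, y, z], ...], "spin": [spin, ...]}. A call has 1 to 12 rows; each row is the pose to reach, as a shift and turn from the pose commanded when the call began, along the tool's axes at that moment; what a row does not reach only later rows make up. A row lasts 1/12 s, in which the tool goes at most 41.7 mm and 7.16 degrees, less where a joint would pass 70% of its speed; a pose out of reach is approached as far as the arm can. A call with a gripper value outside its range is refused whole. The fingers move at their own pace and stop on an object; FORCE is the grip in N (left out, the last holds). Time passes only in rows, so rows that repeat a pose let the fingers close. It gives the time, the measured TCP pose, the force, the opening and the grip force at its end, in the units of the state.
- manip.observe(): the state, without advancing time (a new reading comes with each control period).
- manip.camera(name): name is "scene" or "side" or "wrist"; returns a dict with "image" (480x640x3 uint8, red, green, blue), "z_map" (480x640 float32, m along the optical axis (not along the pixel's ray), 0 where there is no reading), "fx", "fy", "cx", "cy" (pixels), "cam_to_world" (4x4, takes a point from camera to world coordinates). Camera axes: x right, y down, z forward; pixel columns grow to the right and rows downward; lengths in m; the calibration is good to about 2 mm. A picture is of the moment at which its call begins.
- manip.sign_off(): hands the job in; it is judged then, once.
Trained networks look in a picture, given as the dict that the camera call returned (one of the last four; its "shot" number tells which), for a name from the list of things; names that differ only in an ending like _2 or _b are one class to them, and where a whole thing is asked for, a point or a joint stands for the part that bears it (a point fixed in the world has none). Each returns a list of dicts, best first, with "p" (0 to 1); they miss things now and then, are a little off and sometimes report something else, mostly with a low value. They report only what shows in the picture. A call takes as long as a camera call.
- manip.boxes_of(picture, label): "centre" ([x, y, z] in m, in the coordinates of the camera as it stood for that picture, good to about 4 mm: the middle of the surface that is visible of it).
- manip.cut_out(picture, label): "pixels" (480x640 bool, what is visible of it).
The state is a dict: "time_s": time; "joint_positions": joint angles; "joint_vel": joint speeds; "effort": joint torques, N m; "position": TCP position; "orientation": TCP orientation; "ft_force": force on the tool from outside, world axes, zero at the start; "wrist_torque": the same for the moment, N m; "gripper_width": finger opening in m; "grasp_force": force on a finger pad.
Only numpy, scipy, OpenCV 4.12 (cv2) and the standard library are available. Lean on these libraries where they do the work, as an engineer would, in place of code of your own. Each camera call takes 0.05 s, during which the arm holds its last target. There are 200 camera calls.

## Working session

There is one attempt and no reset: what is moved stays moved. The work goes in short steps, Python scripts to look and compute and a shell command to move; the robot and the scene stay as the last step left them, time stands still between calls to the robot, and variables do not carry over. Pictures are saved under pics/ and viewed, at most 10 in all, crops included, and the job is handed in when it is done.

```bash
mkdir -p pics; cat > h.py <<'E'
import numpy as np, cv2
from scipy.spatial.transform import Rotation as R
from workcell import manip
def world(c,uv,z=None):
    u,v=np.array(uv,float).T
    if z is None: z=c["z_map"][v.astype(int),u.astype(int)]
    p=np.stack([(u-c["cx"])/c["fx"]*z,(v-c["cy"])/c["fy"]*z,z],1)
    T=c["cam_to_world"]; return p@T[:3,:3].T+T[:3,3]
def pts(c,m):
    m=m&(c["z_map"]>0); v,u=np.nonzero(m); return world(c,np.stack([u,v],1))
def save(c,n): cv2.imwrite(f"pics/{n}.png",c["image"][:,:,::-1])
E
python3 - <<'E'
from h import *
s=manip.observe(); print(s["time_s"],s["position"],s["orientation"],s["gripper_width"],manip.tcp_to_grasp)
for n in ["scene","side"]:
    c=manip.camera(n); save(c,n)
    T=c["cam_to_world"]
    for l in ["rail","carriage","pointer","knob","knob_grip","green_flag","orange_flag"]:
        try:
            for b in manip.boxes_of(c,l)[:2]:
                print(n,l,round(b["p"],2),np.round(T[:3,:3]@b["centre"]+T[:3,3],4))
        except Exception as e: print(n,l,e)
E
```

```text
0.0 [ 0.27087798 -0.5626922   0.23054149] [-3.06144407e+00 -6.98575267e-01  7.96359403e-04] 0.08515148229732639 0.0187
scene rail 0.62 [ 0.5563 -0.0767  0.0139]
scene rail 0.32 [ 0.4831 -0.3029  0.0517]
scene carriage 0.75 [ 0.598  -0.0589  0.083 ]
scene pointer 0.66 [ 0.5961 -0.0615  0.0864]
scene knob 0.81 [ 0.5379 -0.0446  0.1142]
scene knob_grip 0.67 [ 0.5363 -0.0493  0.1107]
scene green_flag 0.59 [ 0.4236 -0.1136  0.0317]
scene orange_flag 0.42 [0.4453 0.0723 0.0303]
side rail 0.91 [0.523  0.0112 0.0097]
side carriage 0.85 [ 0.5572 -0.0224  0.073 ]
side pointer 0.88 [ 0.5588 -0.0212  0.072 ]
side knob 0.95 [ 0.5283 -0.0315  0.1105]
side knob_grip 0.71 [ 0.527  -0.0341  0.1132]
side green_flag 0.71 [ 0.5676 -0.3029  0.0229]
side green_flag 0.55 [ 0.4244 -0.1096  0.0278]
side orange_flag 0.67 [0.451  0.0733 0.0235]
```

View pics/scene.png

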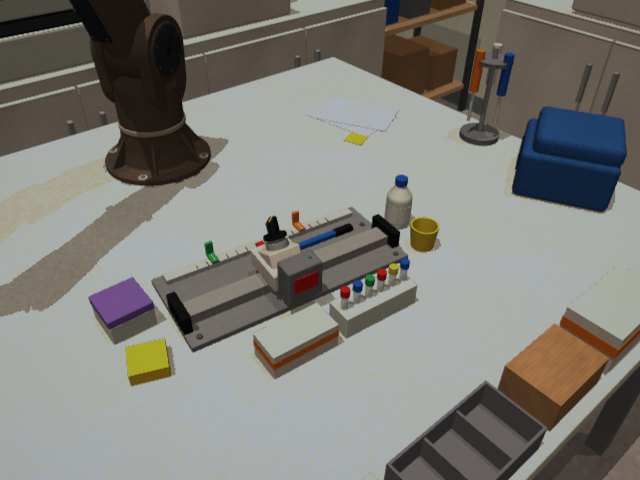

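View pics/side.png

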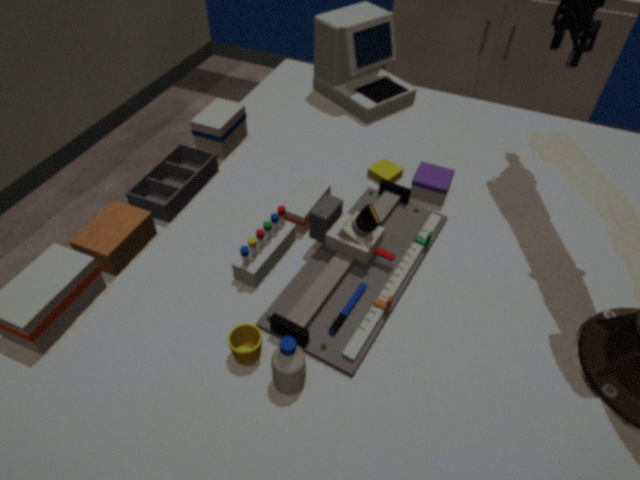

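Scene view: robot base at top left, green flag (210,252), orange flag (297,220), knob (275,228) on the carriage. Side view: knob (368,217), pointer (385,254), green flag (423,238). The side green_flag p 0.71 hit at x=0.568 is a false one (note pad). Next I fit the rail frame.

```bash
python3 - <<'E'
from h import *
s=manip.observe(); M=R.from_rotvec(s["orientation"]).as_matrix(); print(np.round(M,3))
for n in ["scene","side"]:
    c=manip.camera(n)
    m=manip.cut_out(c,"rail")[0]["pixels"]; P=pts(c,m)
    Q=P[(P[:,2]>0.005)&(P[:,2]<0.06)]
    r=cv2.minAreaRect((Q[:,:2]*1000).astype(np.float32)); print(n,"rail rect",r)
    B=P[(P[:,2]>0.042)&(P[:,2]<.055)]
    print("blocks",len(B), [np.round(B[k].mean(0),4) for k in (B[:,1]<-.1,B[:,1]>.0) if k.any()])
    for l in ["green_flag","orange_flag","knob"]:
        for o in manip.cut_out(c,l)[:2]:
            P=pts(c,o["pixels"]); print(l,round(o["p"],2),len(P),np.round(np.median(P,0),4),np.round(np.percentile(P,[5,95],0),3).tolist())
    P=pts(c,np.ones((480,640),bool)); I=c["image"][c["z_map"]>0].astype(int)
    k=(I[:,0]>140)&(I[:,1]<60)&(I[:,2]<60)&(abs(P[:,2]-.04)<.012)&(P[:,0]<.53)&(P[:,0]>.4)
    print("pointer",k.sum(),np.round(P[k].mean(0),4),np.round(P[k].min(0),3))
E
```

```text
[[ 0.901  0.434  0.   ]
 [ 0.434 -0.901 -0.   ]
 [ 0.     0.    -1.   ]]
scene rail rect ((535.6185302734375, -4.2718658447265625), (472.76922607421875, 212.92672729492188), 82.64845275878906)
blocks 945 [array([ 0.5271, -0.2334,  0.0464]), array([0.582 , 0.1857, 0.046 ])]
green_flag 0.57 157 [ 0.4232 -0.1138  0.0283] [[0.419, -0.12, 0.024], [0.445, -0.107, 0.049]]
orange_flag 0.54 167 [0.4478 0.0693 0.028 ] [[0.442, 0.063, 0.021], [0.469, 0.077, 0.05]]
knob 0.87 324 [ 0.5377 -0.0475  0.1137] [[0.519, -0.057, 0.099], [0.548, -0.027, 0.132]]
pointer 22 [ 0.4698 -0.0316  0.0414] [ 0.464 -0.038  0.038]
side rail rect ((545.8674926757812, -44.431915283203125), (491.5526123046875, 245.1014404296875), 82.35540008544922)
blocks 1028 [array([ 0.5136, -0.2138,  0.0465]), array([0.5714, 0.1724, 0.0467])]
green_flag 0.72 150 [ 0.4275 -0.1063  0.0264] [[0.416, -0.119, 0.02], [0.444, -0.102, 0.05]]
orange_flag 0.61 166 [0.4513 0.0758 0.0277] [[0.441, 0.065, 0.022], [0.467, 0.08, 0.051]]
knob 0.89 438 [ 0.5264 -0.0307  0.1146] [[0.508, -0.045, 0.1], [0.543, -0.02, 0.132]]<stdin>:15: RuntimeWarning: Mean of empty slice.
  ret = um.true_divide(
Traceback (most recent call last):
ValueError: zero-size array to reduction operation minimum which has no identity
```

```bash
python3 -m creep '{"hand":[0,0,0,0,0,0,0,0,0,0,0,0],"translation":[[44,-34,-6],[44,-34,-6],[44,-34,-6],[44,-34,-6],[44,-34,-6],[44,-34,-6],[44,-34,-6],[44,-34,-6],[44,-34,-6],[44,-34,-6],[44,-34,-6],[44,-34,-6]],"spin":[0.58,0.58,0.58,0.58,0.58,0.58,0.58,0.58,0.58,0.58,0.58,0.58]}'
python3 - <<'E'
from h import *
s=manip.observe(); print(s["time_s"],s["position"],s["joint_positions"])
T=manip.camera("wrist")["cam_to_world"]; print(np.round(T,3))
E
```

```text
time_s: 2.3
position: [0.4924, -0.1204, 0.2851]
orientation: [3.135, -0.206, 0.001]
ft_force: [1.6, -0.2, -0.2]
gripper_width: 0.0856
grasp_force: 0.0
2.3 [ 0.49243404 -0.12036023  0.28509984] [ 0.23106751  0.20561108 -0.11677576  1.76687378  0.02601738  1.16979387
 -1.59561896]
[[-0.13  -0.949 -0.288  0.566]
 [-0.991  0.125  0.038 -0.13 ]
 [ 0.     0.291 -0.957  0.427]
 [ 0.     0.     0.     1.   ]]
```

```bash
python3 - <<'E'
from h import *
c=manip.camera("wrist"); save(c,"w1")
I=c["image"].astype(int); 
for l in ["green_flag","knob","pointer"]:
    for o in manip.cut_out(c,l)[:1]:
        v,u=np.nonzero(o["pixels"]); P=pts(c,o["pixels"]); print(l,round(o["p"],2),u.min(),u.max(),v.min(),v.max(),np.round(np.median(P,0),4),np.round(np.percentile(P,[3,97],0),3).tolist())
np.savez("w1.npz",**c)
E
```

```text
knob 0.61 216 262 166 224 [ 0.5303 -0.0417  0.1178] [[0.507, -0.058, 0.097], [0.547, -0.023, 0.134]]
pointer 0.75 193 289 57 239 [ 0.5732 -0.0494  0.091 ] [[0.496, -0.083, 0.042], [0.629, -0.01, 0.128]]
```

View pics/w1.png

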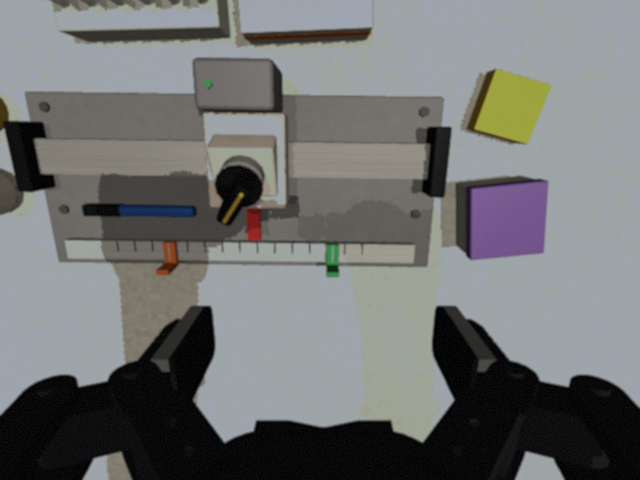

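Wrist view: knob bar from (230,222) to (243,193), red pointer tip (254,240), green flag (332,258), orange flag (168,257), pen left (140,210).

```bash
cat >> h.py <<'E'
yaw=-0.131
def railfit(c):
    """blocks, red pointer, green flag, yellow line in world and along-rail coordinate"""
    I=c["image"]; hsv=cv2.cvtColor(np.ascontiguousarray(I),cv2.COLOR_RGB2HSV).astype(int); H,S,V=hsv[...,0],hsv[...,1],hsv[...,2]
    v,u=np.mgrid[:480,:640]; P=world(c,np.stack([u.ravel(),v.ravel()],1)).reshape(480,640,3); z=P[...,2]
    near=(P[...,0]>.35)&(P[...,0]<.7)&(abs(P[...,1])<.35)
    ms=dict(red=((H<6)|(H>174))&(S>150)&(V>80)&(z>.03)&(z<.05),
      green=(H>45)&(H<85)&(S>120)&(V>50)&(z>.018)&(z<.065),
      orange=(H>=6)&(H<18)&(S>150)&(V>80)&(z>.018)&(z<.065),
      yellow=(H>15)&(H<35)&(S>90)&(V>60)&(z>.105)&(z<.15))
    ax=np.array([[np.cos(yaw),np.sin(yaw)],[-np.sin(yaw),np.cos(yaw)]]); out={}
    for k,m in ms.items():
        m=(m&near).astype(np.uint8); n,L,st,_=cv2.connectedComponentsWithStats(m)
        if n<2: continue
        Q=P[L==1+st[1:,4].argmax()]; r=Q[:,:2]@ax.T; out[k]=(Q,r)
        print(k,len(Q),"world med",np.round(np.median(Q,0),4),"rail x",np.round(np.percentile(r[:,0],[2,98]),4),"y",np.round(np.percentile(r[:,1],[2,98]),4),"mid",round(r[:,1].mean(),4))
    return out
E
python3 - <<'E'
from h import *
c=dict(np.load("w1.npz")); o=railfit(c)
Q=o["yellow"][0]; d=np.linalg.svd(Q-Q.mean(0))[2][0]; d*=np.sign(d[0]); print("line ctr",(Q.max(0)+Q.min(0))/2,Q.mean(0),"dir",d,"yaw",np.arctan2(d[1],d[0]))
g=o["green"]; 
for lo,hi in((.018,.035),(.035,.065)):
    k=(g[0][:,2]>lo)&(g[0][:,2]<hi); print("green part",k.sum(),np.round(g[1][k].mean(0),4),np.round(np.percentile(g[1][k],[3,97],0),4).tolist())
E
```

```text
red 395 world med [ 0.4827 -0.0332  0.0422] rail x [0.4661 0.499 ] y [0.0237 0.0368] mid 0.0303
green 167 world med [ 0.4319 -0.1108  0.0272] rail x [0.4327 0.4568] y [-0.0604 -0.0489] mid -0.0545
orange 212 world med [0.4567 0.069  0.0272] rail x [0.4334 0.4571] y [0.1229 0.1359] mid 0.129
yellow 181 world med [ 0.5181 -0.0382  0.1277] rail x [0.5039 0.5313] y [0.02  0.041] mid 0.0301
line ctr [ 0.51704805 -0.03726375  0.12650886] [ 0.51769355 -0.03787653  0.12744512] dir [ 0.67095034 -0.64046835  0.37366553] yaw -0.7621588210694323
green part 167 [ 0.4432 -0.0545] [[0.4328, -0.0603], [0.4564, -0.0489]]<stdin>:6: RuntimeWarning: Mean of empty slice.
  ret = um.true_divide(
Traceback (most recent call last):
IndexError: index -1 is out of bounds for axis 0 with size 0
```

Shift needed is −84.8 mm along the rail. The knob grip point is (0.520,−0.038,0.122), which matches the given height, and knob q≈0.12.

```bash
python3 -m creep '{"hand":[0,0,0,0,0,0,0,0],"translation":[[1.6,-4,3],[1.6,-8.5,6],[1.6,-8.5,10],[1.6,-8.5,12],[1.6,-8.5,12],[1.6,-8.5,12],[1.6,-8.5,12],[1.6,-8.5,12]],"spin":[0.12,0.24,0.36,0.48,0.63,0.63,0.63,0.63]}'
python3 - <<'E'
from h import *
s=manip.observe(); M=R.from_rotvec(s["orientation"]).as_matrix()
print(s["time_s"],s["joint_positions"],"yaw",np.arctan2(M[1,0],M[0,0]))
print("need tool cm",100*M.T@(np.array([.5198,-.038,.112])-s["position"]))
E
```

```text
time_s: 3.22
position: [0.5196, -0.0415, 0.1656]
orientation: [-2.918, 1.165, -0.003]
ft_force: [-0.3, -0.1, 0.5]
gripper_width: 0.0853
grasp_force: 0.0
3.2167 [ 0.01880092  0.33795005 -0.0540334   1.90605905  0.02375426  0.8962226
 -2.37732163] yaw -0.759542424002484
need tool cm [-0.23423848 -0.26276057  5.35670999]
```

```bash
python3 -m creep '{"hand":[0,0,0,0,255,255,255,255,255,255,255,255],"translation":[[-0.2,-0.3,2.5],[-0.2,-0.3,4.5],[-0.2,-0.3,5.4],[-0.2,-0.3,5.4],[-0.2,-0.3,5.4],[-0.2,-0.3,5.4],[-0.2,-0.3,5.4],[-0.2,-0.3,5.4],[-0.2,-0.3,5.4],[-0.2,-0.3,5.4],[-0.2,-0.3,5.4],[-0.2,-0.3,5.4]],"spin":[0,0,0,0,0,0,0,0,0,0,0,0]}' 25
```

```text
time_s: 4.22
position: [0.5199, -0.0366, 0.111]
orientation: [-2.917, 1.167, -0.001]
ft_force: [-1.1, -0.2, 6.3]
gripper_width: 0.0168
grasp_force: 23.9
```

```bash
python3 -m creep '{"hand":[255,255,255,255,255,255,255,255,255,255,255,255],"translation":[[0,0,0],[0,0,0],[0,0,0],[0,0,0],[0,0,0],[0,0,0],[0,0,0],[0,0,0],[0,0,0],[0,0,0],[0,0,0],[0,0,0]],"spin":[-0.1,-0.2,-0.3,-0.4,-0.5,-0.6,-0.7,-0.8,-0.85,-0.85,-0.85,-0.85]}' 30
python3 - <<'E'
from h import *
s=manip.observe(); M=R.from_rotvec(s["orientation"]).as_matrix(); print("yaw",np.arctan2(M[1,0],M[0,0]),s["wrist_torque"])
c=manip.camera("wrist"); save(c,"w2"); railfit(c)
E
```

```text
time_s: 5.22
position: [0.519, -0.0375, 0.1106]
orientation: [3.138, 0.135, -0.001]
ft_force: [-4.5, -1.7, 5.6]
gripper_width: 0.0133
grasp_force: 49.5
yaw 0.0858219991971928 [-1.45660179  0.5202455  -0.50693673]
green 2 world med [ 0.4467 -0.1084  0.0246] rail x [0.4567 0.4574] y [-0.0492 -0.0489] mid -0.0491
orange 1225 world med [0.4476 0.0707 0.0284] rail x [0.4294 0.4575] y [0.1231 0.1358] mid 0.1293
yellow 544 world med [ 0.5194 -0.0361  0.1285] rail x [0.5023 0.5338] y [0.0275 0.0359] mid 0.032
```

View pics/w2.png

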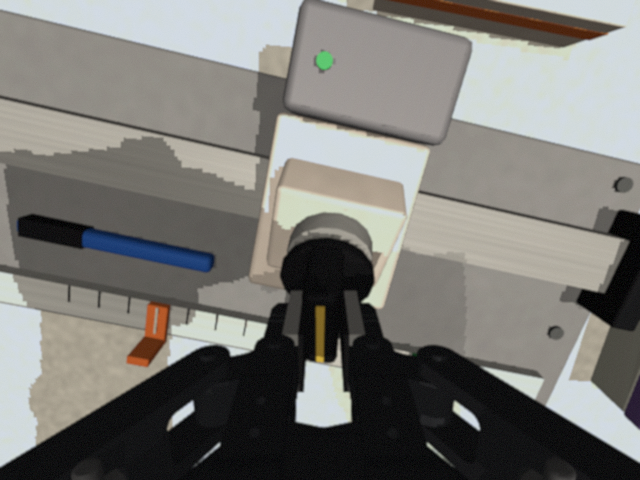

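Bar gripped at (320,333), line aligned with the fingers, so the knob is at about 0.94 rad (loose). Now I slide it.

```bash
python3 -m creep '{"hand":[255,255,255,255,255,255,255,255,255,255,255,255],"translation":[[-0.22,1.0,0],[-0.44,2.0,0],[-0.66,3.0,0],[-0.88,4.0,0],[-1.1,5.0,0],[-1.32,6.0,0],[-1.54,7.0,0],[-1.72,7.8,0],[-1.83,8.3,0],[-1.83,8.3,0],[-1.83,8.3,0],[-1.83,8.3,0]],"spin":[0,0,0,0,0,0,0,0,0,0,0,0]}' 30
python3 - <<'E'
from h import *
s=manip.observe(); p=s["position"]; print("TCP rail y",p[0]*-np.sin(yaw)+p[1]*np.cos(yaw))
for n in ["wrist","scene","side"]:
    c=manip.camera(n); print(n); save(c,n+"3"); railfit(c)
E
```

```text
time_s: 6.27
position: [0.5075, -0.1217, 0.1108]
orientation: [3.138, 0.135, -0.003]
ft_force: [-5.9, -0.9, 8.8]
gripper_width: 0.0134
grasp_force: 49.5
TCP rail y -0.05436956162217796
wrist
green 10 world med [ 0.4178 -0.1146  0.0515] rail x [0.4285 0.4303] y [-0.0604 -0.0578] mid -0.0591
orange 1293 world med [0.4487 0.0686 0.0278] rail x [0.4299 0.4576] y [0.1225 0.1357] mid 0.1279
yellow 532 world med [ 0.5088 -0.1206  0.1286] rail x [0.5022 0.5336] y [-0.0575 -0.0493] mid -0.0532
scene
red 18 world med [ 0.46   -0.1168  0.0422] rail x [0.4655 0.4745] y [-0.0611 -0.0519] mid -0.0562
green 113 world med [ 0.4223 -0.1129  0.035 ] rail x [0.4291 0.4533] y [-0.0616 -0.0497] mid -0.0563
orange 130 world med [0.4477 0.0698 0.0299] rail x [0.4286 0.4581] y [0.1211 0.1363] mid 0.1285
yellow 9 world med [ 0.5145 -0.1187  0.1299] rail x [0.5161 0.5322] y [-0.0531 -0.0472] mid -0.0502
side
red 105 world med [ 0.4743 -0.1157  0.042 ] rail x [0.4665 0.5042] y [-0.0601 -0.0452] mid -0.0523
green 33 world med [ 0.4296 -0.1067  0.0268] rail x [0.4303 0.4539] y [-0.0544 -0.0464] mid -0.0499
orange 104 world med [0.4561 0.0736 0.0269] rail x [0.4286 0.4564] y [0.1242 0.1385] mid 0.1319
yellow 3 world med [ 0.4926 -0.1209  0.1213] rail x [0.5032 0.5057] y [-0.0569 -0.0544] mid -0.0555
```

```bash
python3 -m creep '{"hand":[255,255,255,255,255,255,255,255,255,255,255,255],"translation":[[0,0,0],[0,0,0],[0,0,0],[0,0,0],[0,0,0],[0,0,0],[0,0,0],[0,0,0],[0,0,0],[0,0,0],[0,0,0],[0,0,0]],"spin":[0.1,0.2,0.3,0.4,0.5,0.6,0.7,0.8,0.9,0.98,1.0,1.0]}' 30
python3 - <<'E'
from h import *
s=manip.observe(); M=R.from_rotvec(s["orientation"]).as_matrix(); p=s["position"]; print("yaw",np.arctan2(M[1,0],M[0,0]),s["wrist_torque"],s["joint_positions"][6],"TCP rail y",p[0]*-np.sin(yaw)+p[1]*np.cos(yaw))
for n in ["wrist","side"]:
    c=manip.camera(n); o=railfit(c)
    if n=="wrist":
        Q=o["yellow"][0]; d=np.linalg.svd(Q-Q.mean(0))[2][0]; d*=np.sign(d[0]); a=np.arctan2(d[1],d[0])-yaw; print("q",.7+np.arctan(.9*np.tan(a)))
E
```

```text
time_s: 7.42
position: [0.508, -0.119, 0.1121]
orientation: [-2.819, 1.383, 0.002]
ft_force: [-12.6, 5.6, 27.8]
gripper_width: 0.0135
grasp_force: 108.1
yaw -0.9122792767751193 [2.18382407 2.04453832 0.73469493] -2.3550972934460486 TCP rail y -0.051656321908411934
red 878 world med [ 0.4701 -0.1181  0.0422] rail x [0.4661 0.4949] y [-0.0615 -0.0489] mid -0.0557
green 719 world med [ 0.4273 -0.1131  0.0276] rail x [0.432  0.4562] y [-0.0616 -0.0489] mid -0.0557
orange 132 world med [ 0.6592 -0.088   0.0354] rail x [0.6635 0.6665] y [-0.0295  0.0307] mid -0.0008
yellow 603 world med [ 0.5076 -0.1237  0.1285] rail x [0.5058 0.5302] y [-0.0665 -0.0435] mid -0.0558
q -0.00336321873684009
red 78 world med [ 0.4746 -0.1183  0.0419] rail x [0.4663 0.5044] y [-0.062  -0.0472] mid -0.0551
green 31 world med [ 0.4296 -0.1068  0.0267] rail x [0.4307 0.4542] y [-0.0552 -0.0452] mid -0.0497
orange 107 world med [0.4566 0.0731 0.0272] rail x [0.4284 0.4563] y [0.1241 0.1379] mid 0.1319
```

Knob reads q≈0, with pointer and green flag both at −55.7 mm. Release and rise.

```bash
python3 -m creep '{"hand":[0,0,0,0,0,0,0,0,0,0,0,0],"translation":[[0,0,0],[0,0,0],[0,0,0],[0,0,0],[0,0,0],[0,0,0],[0,0,-2],[0,0,-5],[0,0,-9],[0,0,-13],[0,0,-16],[0,0,-16]],"spin":[0,0,0,0,0,0,0,0,0,0,0,0]}'
python3 - <<'E'
from h import *
c=manip.camera("wrist"); save(c,"w5"); o=railfit(c)
Q=o["yellow"][0]; d=np.linalg.svd(Q-Q.mean(0))[2][0]; d*=np.sign(d[0]); a=np.arctan2(d[1],d[0])-yaw; print("q",.7+np.arctan(.9*np.tan(a)))
E
```

```text
time_s: 8.52
position: [0.5117, -0.1214, 0.277]
orientation: [-2.818, 1.382, -0.015]
ft_force: [1.3, -0.3, 0.0]
gripper_width: 0.0857
grasp_force: 0.0
red 402 world med [ 0.4713 -0.1172  0.0422] rail x [0.4661 0.4988] y [-0.061  -0.0482] mid -0.0546
green 195 world med [ 0.4325 -0.1132  0.0273] rail x [0.4324 0.4566] y [-0.0608 -0.0489] mid -0.0552
orange 174 world med [0.4574 0.0685 0.0273] rail x [0.433  0.4569] y [0.1223 0.1357] mid 0.1287
yellow 229 world med [ 0.5061 -0.1218  0.1273] rail x [0.5045 0.5297] y [-0.0663 -0.0422] mid -0.0545
q -0.013299288212719196
```

View pics/w5.png

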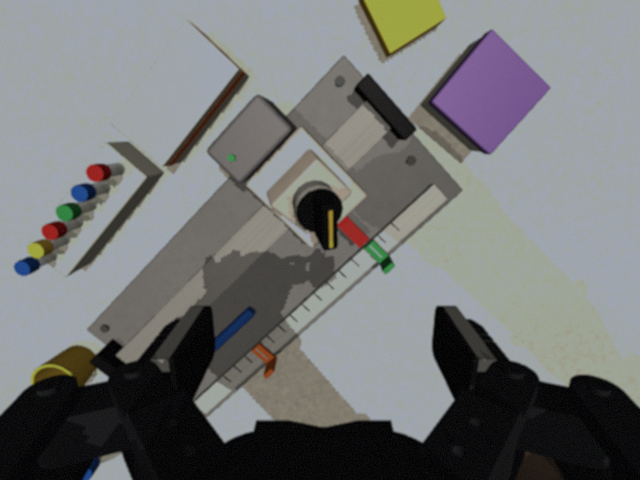

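The red pointer (353,231) lines up with the green flag (380,254). The knob is tight and the gripper is clear of everything.

```bash
python3 -c "
from workcell import manip
print(manip.sign_off())"
```

```text
the job is handed in; nothing more can be done
None
```

I handed the job in: by the last wrist picture the red pointer is within about 1 mm of the green flag's centre, the knob is fully tight (about 0 rad), nothing else looked disturbed and the gripper was clear; sign-off gave no verdict.

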